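# Photograph a rock specimen under the lamp

## Robot

A 6-joint arm with a two-finger parallel gripper is mounted at the origin on the work surface. World frame = base frame: x ahead of the robot, y to its left, z up, the work surface at z = 0. Lengths are in m, angles in degrees, forces in N, time in s.
With the tool pointing down it reaches from about 0.35 to 0.875 m from the base axis. Payload 4.2 kg.
Tool frame: the origin (TCP) lies midway between the tips of the shut fingers; the grasp point (between the pads) lies 19 mm behind it; z points along the fingers, y is the line along which they close (so a half turn about z gives the same grasp; the last joint's range is limited). The gripper opens to 87 mm and grips with 3 to 60 N. Pads are 19 mm wide; open, the fingers measure 117 mm over their backs; the gripper's body (75 mm by 190 mm) begins 51 mm behind the grasp point.
Start: joints at [79.16, 22.042, 0.453, 0, -68.411, -14.817], TCP at [0.271, 0.563, 0.192] pointing down, gripper open.
Joint ranges: [-179.83, 179.83], [-69.29, 118.12], [-61.27, 80.66], [-181.25, 117.63], [-171.15, -9.14], [-177.46, 177.46]. Speed limits (degrees/s): [159.86, 159.86, 180, 180, 180, 180].

## Interface

Orientations are given as a 3x3 rotation matrix whose columns are the frame's x, y, z axes.
In Python, from station import * gives the robot as it stands.
- The arm moves only by the tool move_arm, never from a script. Its argument "targets" is text: rows parted by semicolons, each of 4 numbers parted by spaces: the shift along the world's x, y, z in units of 25 mm (1.0 is 25 mm), then the turn about the world's z in units of 5 degrees (1.0 is 5 degrees). In form: tx ty tz spin; .... A call has 1 to 10 rows; each row shifts and turns the commanded pose from where the row before left it; what a row does not reach is not made up. A row lasts 1/12 s, in which the tool goes at most 41.7 mm and 7.16 degrees, less where a joint would pass 70% of its speed; a pose out of reach is approached as far as the arm can. A call is refused whole if a number of a shift passes 1 or a number of a turn 1, either way. A call with a gripper value outside its range is refused whole. "gripper" is the finger opening in mm, from 0 to 87, set as the call begins (left out, the last holds). The fingers move at their own pace and stop on an object; the grip force is fixed at half the most. Time passes only in rows, so rows that do not move let the fingers close. It gives the time, the measured TCP pose, the force, the opening and the grip force at its end, in the units of the state.
- sense(): the state, without advancing time (a new reading comes with each control period).
- capture(name): name is "scene" or "top" or "wrist"; returns a dict with "image" (400x640x3 uint8, blue, green, red), "fx", "fy", "cx", "cy" (pixels), "world_from_camera" (4x4, takes a point from camera to world coordinates); the wrist camera has in their place "hand_eye" (4x4, takes a point from camera to tool coordinates, whose origin is the TCP and whose axes are the flange's). Camera axes: x right, y up, looking along -z (the intrinsics and any distortion apply to the point x, -y, -z); pixel columns grow to the right and rows downward; lengths in m; the calibration is good to about 2 mm. A picture is of the moment at which its call begins: read the wrist's pose just before it. There is no depth.
- finish_job(): hands the job in; it is judged then, once.
The state is a dict: "time_s": time; "joints": joint angles; "joint_velocities": joint speeds; "effort": joint torques, N m; "tcp_pos": TCP position; "ee_rot": TCP orientation; "wrist_force": force on the tool from outside, world axes, zero at the start; "moment": the same for the moment, N m; "gripper_width": opening from 0.0 (shut) to 1.0 (fully open); "gripper_force": force on a finger pad.
Only numpy, scipy, OpenCV 4.12 (cv2) and the standard library are available. Lean on these libraries where they do the work, as an engineer would, in place of code of your own. Each camera call takes 0.05 s, during which the arm holds its last target. There are 200 camera calls.

## Task

Take the picture of the rock: press down the raised end of the lamp's rocker switch so that the lamp is on, then press the camera's shutter button with a light touch while the lamp is on, and then press the rocker's other end down to switch the lamp off again. Press gently, with the fingertips: the rocker's ends right down, the shutter well in; do not lift, tip or shift the camera, and leave the rock, jar, cup and tweezers where they are.

Things in the scene. Friction and masses are not known exactly. Their poses are not given: they have to be found in the camera images.
- lamp: Grey lamp base bolted to the bench: x -125 to 155, y +-55, height 30 mm. Origin on the bench. x axis: from the rocker switch to the gooseneck; z up. The 12 mm steel gooseneck rises at x = 115, y = 0 (collar radius 18, to z = 48 mm), leans to x = 140, turns to -y at about 165 mm (top 196 mm) and ends in a conical head, 68 mm wide, at about x = 130, y = -155 mm, 0.1 m up: keep clear of it.
- rocker (a joint): Rocker angle, rad: -0.18 off (end by the gooseneck down, other end up; the start) to +0.18 on; on above 0.10, off below -0.10. White plate 100 x 44 x 10 mm, long along the lamp's x, pivoting about the lamp's y direction at its centre: x = -50, y = 0, z = 48 mm of the lamp. Stays where left; friction 0.10 N m (about 3 N at an end), then its stop, on a rubber mount that sinks up to 6 mm (5 to 23 N).
- rocker_on (a point): Point on the paddle's top face, 36 mm from its axis on the end away from the gooseneck (lamp's -x side), which is pressed to switch on. It moves with the paddle: about 59 mm above the bench when off, 46 mm when fully on.
- rocker_off (a point): Point on the paddle's top face, 36 mm from its axis on the end nearer the gooseneck, which is pressed to switch off: about 59 mm above the bench when on, 46 mm when fully off. The gooseneck stands 129 mm farther along the lamp's +x.
- camera: Black camera, loose, about 0.85 kg, on a steel foot plate 110 (x) x 150 (y) x 12 mm. Origin: underside centre of the plate; lens along +x (reaches x = 69 mm), z up. Body 42 (x) x 130 (y) mm, z 30 to 105 mm. On top: flat shoe in the middle (4 mm high), wide low dial (24 mm across, 5 mm high) at y = +45 mm, not the shutter, and the shutter button at y = -47 mm.
- shutter (a joint): Travel of the shutter button, m: 0 released, 0.008 fully down (moves straight down). Spring: starts to move at 1.5 N, fully down at 8 N (rigid stop), springs back by itself. A press counts beyond 0.004 held for 0.1 s.
- shutter_top (a point): Centre of the top face of the shutter button: a bare metal disc 18 mm across standing 11 mm proud of the camera's top at the end of the camera at its y = -47 mm (on the right hand of someone behind the camera), 116 mm above the bench when released.
- rock: Brown rock specimen about 75 x 65 x 44 mm, loose, on a white round stand 90 mm across and 35 mm high in front of the lens. Origin at its underside. Leave alone.
- jar: Small closed sample jar, 48 mm across, 75 mm high, loose, on the bench. Origin at its underside centre. Leave alone.
- cup: Small open white cup, 60 mm across, 50 mm high, loose, on the bench. Origin at its underside centre. Leave alone.
- tweezers: Steel tweezers 125 mm long, about 15 mm wide, 6 mm high, lying loose on the bench along their x axis. Origin at the underside centre. Leave alone.
Mind the look-alikes: they are no part of the job. What is meant by the camera is not orange or turquoise, and is the larger of those in its own colour.

How it is judged (in metres and radians):
On the way, in this order (a step that is already met when the one before it is completed fails the run):
1. the rocker is switched on (joint above 0.10) (value of joint rocker above 0.1 rad), for 0.2 s.
2. the shutter button is pressed (beyond 4 mm) while the lamp is on (value of joint shutter above 0.004 m and value of joint rocker above 0.1 rad), for 0.1 s.
3. the rocker is switched off again (joint below -0.10) (value of joint rocker below -0.1 rad), for 0.2 s.
At the end, for the whole second after the job is handed in: The rocker is off (below -0.10 rad), the shutter button is released (under 1.5 mm), the camera stands upright within 12 mm of where it began, the rock, jar, cup and tweezers are within 15 mm of where they began, and all are at rest (value of joint rocker below -0.1 rad and value of joint shutter below 0.0015 m and distance of camera from where it was at the start of the episode below 0.012 m and angle between camera's own z axis and vertical below 0.05 rad and linear speed of camera below 0.01 m/s and distance of each of rock, jar, cup, tweezers from where it was at the start of the episode below 0.015 m and linear speed of each of rock, jar, cup, tweezers below 0.02 m/s); the robot touches nothing.
It fails at once if the shutter is pressed (over 2 mm) while the lamp is off (rocker below 0.10) (value of joint shutter above 0.002 m and value of joint rocker below 0.1 rad).
It fails at once if the camera is lifted over 6 mm, tipped over 0.15 rad or shifted over 12 mm (height (world z) of camera above 0.006 m or angle between camera's own z axis and vertical above 0.15 rad or distance of camera from where it was at the start of the episode above 0.012 m).
It fails at once if the fingers press the camera or its button harder than 30 N (contact force between the fingers and camera above 30 N).
It fails at once if the fingers press the lamp or its rocker harder than 30 N (contact force between the fingers and lamp above 30 N).
It fails at once if the rock, jar, cup or tweezers are moved over 15 mm (distance of any of rock, jar, cup, tweezers from where it was at the start of the episode above 0.015 m).
It also fails if it takes over 72 s, if anything falls off the work surface, if the arm or the gripper's body presses on something with over 40 N, if the wrist force passes 120 N, or if a joint passes its speed limit or range.

## Working session

There is one attempt and no reset: what is moved stays moved. The work goes in short steps, Python scripts to look and compute and a tool call to move; the robot and the scene stay as the last step left them, time stands still between calls to the robot, and variables do not carry over. Pictures are saved under pics/ and viewed, at most 10 in all, crops included, and the job is handed in when it is done.

Besides the shell and the picture viewer there is one more tool, called after ">>>" by a JSON object that holds its "method" and its "body", one argument or row to a line. move_arm: Moves the arm, as the interface text tells. Its arguments: {"type":"object","properties":{"targets":{"type":"string"},"gripper":{"type":"number"}},"required":["targets"]}

```bash
mkdir -p pics; python3 - <<'E'
from station import *
import cv2
for n in("scene","top"):
    c=capture(n); cv2.imwrite(f"pics/{n}0.png",c["image"]); print(n,c["fx"],c["cx"],c["cy"],c["world_from_camera"],[k for k in c])
s=sense();print(s)
E
```

```text
scene 456.17780589743126 313.4399813742321 206.69636494687876 [[-0.86711354 -0.2518958   0.42972388  1.15053678]
 [ 0.49760941 -0.4767486   0.72463483  0.90063489]
 [ 0.02233779  0.84217532  0.53874089  0.76160551]
 [ 0.          0.          0.          1.        ]] ['image', 'fx', 'fy', 'cx', 'cy', 'world_from_camera']
top 361.682731256781 318.12137639841274 192.84355065389482 [[-0.02433948  0.99629785 -0.08245108  0.53510526]
 [-0.99970168 -0.02408868  0.00403537 -0.00708636]
 [ 0.00203429  0.08252471  0.99658694  1.08722325]
 [ 0.          0.          0.          1.        ]] ['image', 'fx', 'fy', 'cx', 'cy', 'world_from_camera']
{'time_s': 0.1, 'joints': array([ 7.91601897e+01,  2.20854292e+01,  3.88209640e-01, -2.32807943e-02,
       -6.84118274e+01, -1.48169234e+01]), 'joint_velocities': array([ 0.0396044 ,  0.07654112,  0.09140959,  0.16937702,  0.08559308,
       -0.01288619]), 'effort': array([-2.02166798e-04, -3.91691101e+01,  1.87935716e+01,  4.23185259e+00,
        1.35096625e-02, -6.99986663e-05]), 'tcp_pos': array([0.27034784, 0.56284727, 0.19138819]), 'ee_rot': array([[ 9.01339385e-01, -4.33112897e-01, -7.29004961e-04],
       [-4.33113494e-01, -9.01337599e-01, -1.79818512e-03],
       [ 1.21737585e-04,  1.93651695e-03, -9.99998118e-01]]), 'wrist_force': array([-0.63619148, -0.60679709,  0.18217343]), 'moment': array([-0.00919042, -0.02735341, -0.05202145]), 'gripper_force': 0.0, 'gripper_width': 1.0015783033724868}
```

View pics/scene0.png

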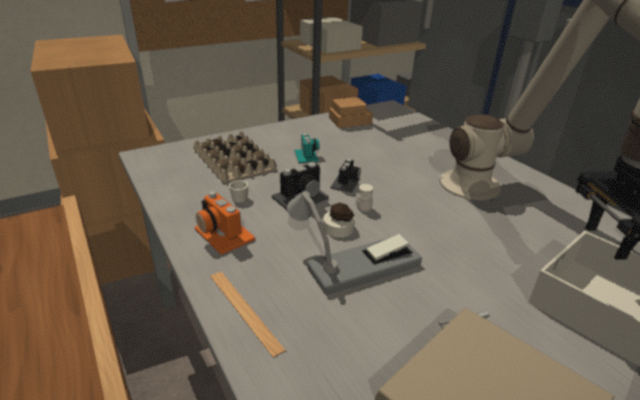

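View pics/top0.png

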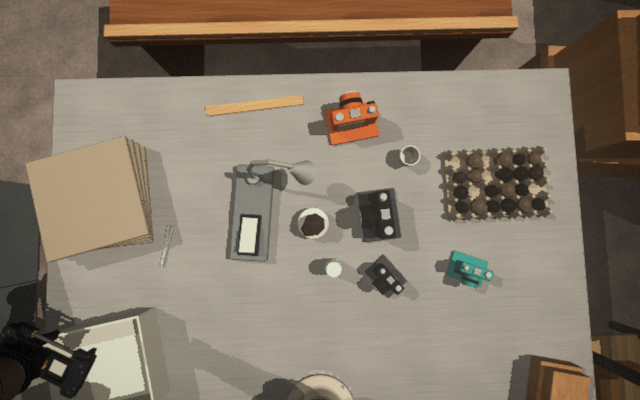

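```bash
python3 - <<'E'
import cv2
i=cv2.imread("pics/top0.png")
a=cv2.resize(i[150:300,220:420],(800,600),interpolation=cv2.INTER_CUBIC)
cv2.imwrite("pics/c1.png",cv2.convertScaleAbs(a,alpha=1.6,beta=20))
E
```

```text
(no output)
```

View pics/c1.png

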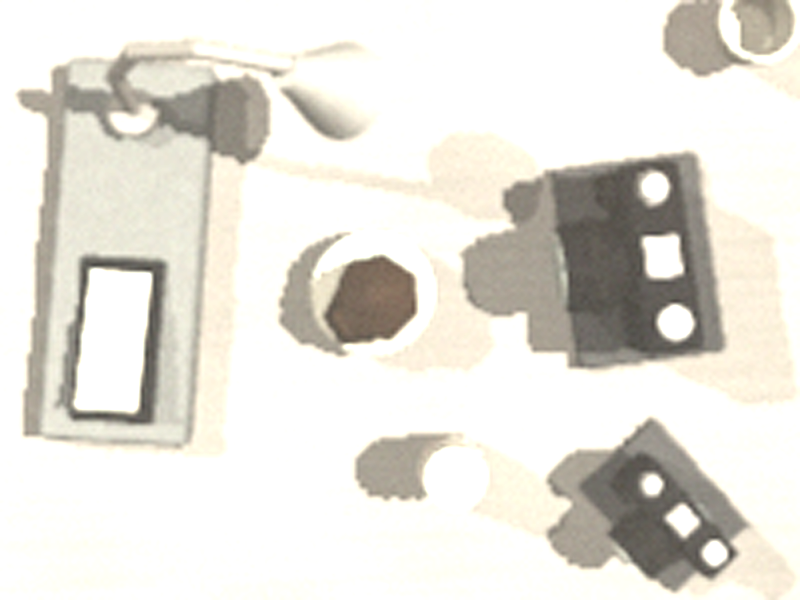

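Candidates for the camera in the top view: orange (352,120), large black (379,214), small black (385,277), turquoise (470,268). I choose the large black one. In the crop its shutter is the smaller disc at about (383.8,197), on the right hand from behind. The dial is at (389,230.5). The rocker plate is at about (248.5,235), with the gooseneck toward the top of the image.

```bash
cat >h.py <<'E'
import cv2,numpy as np
def ray(c,u,v,z,T=None):
    T=c["world_from_camera"] if T is None else T
    d=T[:3,:3]@np.array([(u-c["cx"])/c["fx"],-(v-c["cy"])/c["fy"],-1]);o=T[:3,3]
    return o+d*(z-o[2])/d[2]
def blobs(img,x0,y0,x1,y1,th,amin=15):
    g=cv2.cvtColor(img[y0:y1,x0:x1],cv2.COLOR_BGR2GRAY)
    cs,_=cv2.findContours((g>th).astype(np.uint8),cv2.RETR_EXTERNAL,cv2.CHAIN_APPROX_NONE)
    out=[]
    for k in cs:
        m=cv2.moments(k)
        if m["m00"]>amin: out.append((m["m10"]/m["m00"]+x0,m["m01"]/m["m00"]+y0,m["m00"],cv2.minAreaRect(k)))
    return out
E
python3 - <<'E'
from station import *
from h import *
c=capture("top")
i=c["image"]
print("cam")
for b in blobs(i,362,190,397,240,110): print(np.round(b[:3],1),ray(c,b[0],b[1],.116).round(4),ray(c,b[0],b[1],.110).round(4))
print("rocker")
for b in blobs(i,239,216,260,255,185): print(np.round(b[:3],1),b[3],ray(c,b[0],b[1],.053).round(4), [ray(c,*(np.array(p)+[239,216]),.053).round(3) for p in cv2.boxPoints(b[3])])
E
```

```text
cam
[388.5 230.1  49. ] [ 0.5111 -0.1966  0.116 ] [ 0.511  -0.1977  0.11  ]
[385.2 213.7  75.5] [ 0.555  -0.1895  0.116 ] [ 0.5551 -0.1906  0.11  ]
[383.1 196.4  35.5] [ 0.6017 -0.1857  0.116 ] [ 0.6021 -0.1868  0.11  ]
rocker
[247.9 234.6 441.5] ((8.846534729003906, 18.534652709960938), (14.527543067932129, 34.52779006958008), 5.7105937004089355) [0.5065 0.191  0.053 ] [array([0.461, 0.217, 0.053]), array([0.558, 0.206, 0.053]), array([0.553, 0.165, 0.053]), array([0.456, 0.176, 0.053])]
```

>>> {"method": "move_arm", "body": {
  "targets": "0 0 1 0; 0 -0.5 0 0; 0.5 -1 0 0.5; 0.5 -1 0 0.5; 0.5 -1 0 0.5; 0.5 -1 0 0.5; 0.5 -1 0 0.5; 0.5 -1 0 0.5; 0.5 -1 0 0.5; 0.5 -1 0 0.3",
  "gripper": 0
}}

```text
time_s: 0.98
tcp_pos: [0.3708, 0.3494, 0.2171]
ee_rot: [[0.993, -0.114, -0.0], [-0.114, -0.993, -0.0], [-0.0, 0.0, -1.0]]
wrist_force: [-0.3, -0.3, 0.5]
gripper_width: 0.325
gripper_force: 0.0
```

>>> {"method": "move_arm", "body": {
  "targets": "0.7 -1 0 0; 0.7 -1 0 0; 0.7 -1 0 0; 0.7 -1 0 0; 0.7 -1 0 0; 0.5 -0.7 0 0; 0 -0.5 -1 0; 0 0 -1 0; 0 0 0 0; 0 0 0 0"
}}

```text
time_s: 1.82
tcp_pos: [0.4701, 0.1951, 0.1666]
ee_rot: [[0.993, -0.116, -0.002], [-0.116, -0.993, -0.002], [-0.002, 0.003, -1.0]]
wrist_force: [-0.1, 0.1, 0.8]
gripper_width: 0.007
gripper_force: 0.0
```

>>> {"method": "move_arm", "body": {
  "targets": "0 0 -1 0; 0 0 -1 0; 0 0 -1 0; 0 0 -0.8 0; 0 0 -0.2 0; 0 0 -0.1 0; 0 0 -0.1 0; 0 0 -0.1 0; 0 0 0 0"
}}

```text
time_s: 2.57
tcp_pos: [0.4712, 0.1965, 0.0608]
ee_rot: [[0.993, -0.116, 0.002], [-0.116, -0.993, 0.001], [0.002, -0.001, -1.0]]
wrist_force: [-0.6, -0.1, 0.3]
gripper_width: 0.003
gripper_force: 0.0
```

>>> {"method": "move_arm", "body": {
  "targets": "0 0 -0.1 0; 0 0 -0.1 0; 0 0 -0.1 0; 0 0 0 0"
}}

```text
time_s: 2.9
tcp_pos: [0.4703, 0.1956, 0.052]
ee_rot: [[0.993, -0.116, -0.001], [-0.116, -0.993, -0.0], [-0.001, 0.0, -1.0]]
wrist_force: [0.8, 0.3, -0.0]
gripper_width: 0.007
gripper_force: 0.0
```

```bash
python3 - <<'E'
from station import *
import cv2,numpy as np
s=capture("scene")["image"][200:310,290:450]; w=capture("wrist")["image"]
a=np.hstack([cv2.resize(s,(400,275)),cv2.resize(w,(400,275),interpolation=cv2.INTER_AREA)])
cv2.imwrite("pics/c2.png",cv2.convertScaleAbs(a,alpha=1.2))
print(sense()["wrist_force"],sense()["tcp_pos"])
E
```

```text
[-0.6265928  -0.11579208  0.51079473] [0.47054137 0.19579379 0.05224154]
```

View pics/c2.png

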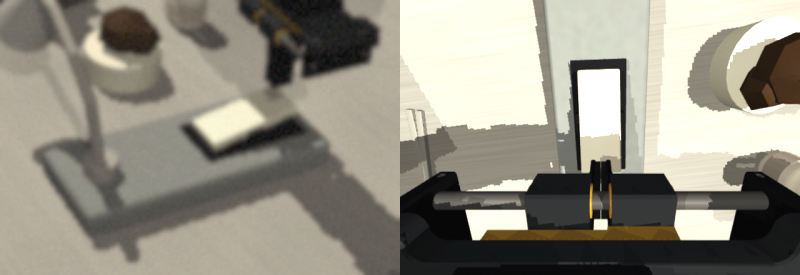

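The closed fingertips sit over the near end of the white paddle, centred across its width (left panel about (285,95), right panel about (600,165)). I'll keep going down.

>>> {"method": "move_arm", "body": {
  "targets": "0 0 -0.1 0; 0 0 -0.1 0; 0 0 0 0"
}}

```text
time_s: 3.25
tcp_pos: [0.4702, 0.1956, 0.0468]
ee_rot: [[0.993, -0.116, -0.001], [-0.116, -0.993, -0.001], [-0.001, 0.001, -1.0]]
wrist_force: [0.4, 0.2, -0.3]
gripper_width: 0.004
gripper_force: 0.0
```

>>> {"method": "move_arm", "body": {
  "targets": "0 0 -0.08 0; 0 0 0 0; 0 0 0 0"
}}

```text
time_s: 3.5
tcp_pos: [0.4705, 0.1958, 0.0452]
ee_rot: [[0.993, -0.116, -0.0], [-0.116, -0.993, -0.0], [-0.0, 0.0, -1.0]]
wrist_force: [0.7, -0.3, 0.4]
gripper_width: 0.003
gripper_force: 0.0
```

>>> {"method": "move_arm", "body": {
  "targets": "0 0 -0.06 0; 0 0 0 0"
}}

```text
time_s: 3.67
tcp_pos: [0.4705, 0.1958, 0.0436]
ee_rot: [[0.993, -0.116, -0.0], [-0.116, -0.993, -0.0], [-0.0, 0.0, -1.0]]
wrist_force: [0.3, 0.1, 0.3]
gripper_width: 0.005
gripper_force: 0.0
```

>>> {"method": "move_arm", "body": {
  "targets": "0 0 -0.06 0; 0 0 0 0"
}}

```text
time_s: 3.83
tcp_pos: [0.4704, 0.1958, 0.0421]
ee_rot: [[0.993, -0.116, -0.0], [-0.116, -0.993, -0.0], [-0.0, 0.0, -1.0]]
wrist_force: [0.6, 0.6, 0.1]
gripper_width: 0.004
gripper_force: 0.0
```

```bash
python3 - <<'E'
from station import *
import cv2,numpy as np
s=capture("scene")["image"][210:290,340:440]; w=capture("wrist")["image"][60:260,200:440]
a=np.hstack([cv2.resize(s,(400,320)),cv2.resize(w,(400,320),interpolation=cv2.INTER_AREA)])
cv2.imwrite("pics/c3.png",cv2.convertScaleAbs(a,alpha=1.0))
print(sense()["wrist_force"],sense()["tcp_pos"])
E
```

```text
[ 0.13171478 -0.40407097  0.4150117 ] [0.47053524 0.19582635 0.04229277]
```

View pics/c3.png

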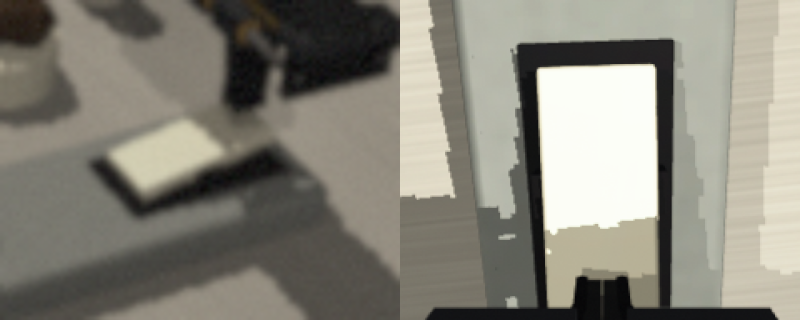

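```bash
python3 - <<'E'
from station import *
from h import *
c=capture("scene");t=capture("top");w=capture("wrist")
def proj(c,p):
    T=np.linalg.inv(c["world_from_camera"]);q=T[:3,:3]@p+T[:3,3];return (c["cx"]+c["fx"]*q[0]/-q[2],c["cy"]-c["fy"]*q[1]/-q[2])
p=sense()["tcp_pos"]
for n,k in(("scene",c),("top",t)): print(n,"tcp",np.round(proj(k,p),1),"z+17",np.round(proj(k,p+[0,0,.017]),1))
d=np.array([.9945,-.11,0]);o=np.array([.5065,.191,.053]);l=np.array([.11,.9945,0])
for a in(-50,50):
  for b in(-22,22):
    print(a,b,np.round(proj(c,o+d*a/1e3+l*b/1e3+[0,0,-a*.00018]),1))
print(w["hand_eye"].round(3),w["fx"],w["cx"],w["cy"])
i=c["image"][200:275,350:450].copy()
i=cv2.resize(i,(800,600),interpolation=cv2.INTER_CUBIC)
u=proj(c,p);cv2.circle(i,(int((u[0]-350)*8+4),int((u[1]-200)*8+4)),5,(0,0,255),1)
cv2.imwrite("pics/c4.png",cv2.convertScaleAbs(i,alpha=1.6,beta=10))
E
```

```text
scene tcp [398.8 244.4] z+17 [399.6 239.2]
top tcp [247.  247.1] z+17 [245.9 247.5]
-50 -22 [399.5 232.4]
-50 22 [408.8 241.7]
50 -22 [365.6 246.5]
50 22 [374.2 256.5]
[[-0.     0.953  0.304  0.082]
 [ 1.     0.    -0.     0.   ]
 [-0.     0.304 -0.953 -0.194]
 [ 0.     0.     0.     1.   ]] 298.4124285435451 320.7774747833227 198.04392219696936
```

View pics/c4.png

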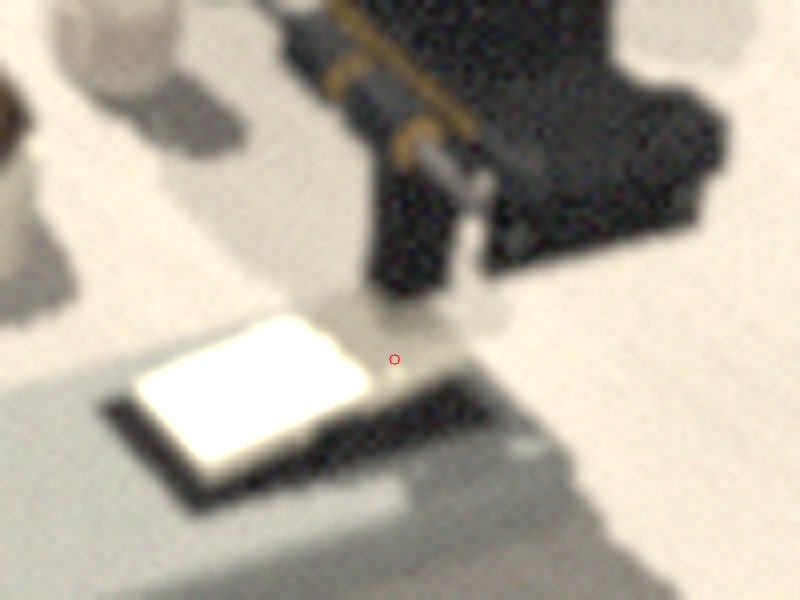

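The scene view shows the fingertip ending near crop (395,293), about 8 px above the projected TCP. The real tip is therefore roughly 20 mm higher than reported, and the paddle has not been touched yet. I'll descend by force.

>>> {"method": "move_arm", "body": {
  "targets": "0 0 -0.06 0; 0 0 -0.06 0; 0 0 0 0"
}}

```text
time_s: 4.33
tcp_pos: [0.4703, 0.1957, 0.039]
ee_rot: [[0.993, -0.116, -0.001], [-0.116, -0.993, -0.0], [-0.001, 0.0, -1.0]]
wrist_force: [0.1, 0.3, -0.2]
gripper_width: 0.005
gripper_force: 0.0
```

>>> {"method": "move_arm", "body": {
  "targets": "0 0 -0.06 0; 0 0 -0.06 0; 0 0 0 0"
}}

```text
time_s: 4.58
tcp_pos: [0.4704, 0.1957, 0.036]
ee_rot: [[0.993, -0.116, -0.001], [-0.116, -0.993, -0.0], [-0.001, 0.0, -1.0]]
wrist_force: [0.5, 0.1, -0.3]
gripper_width: 0.002
gripper_force: 0.0
```

>>> {"method": "move_arm", "body": {
  "targets": "0 0 -0.06 0; 0 0 -0.06 0; 0 0 0 0"
}}

```text
time_s: 4.83
tcp_pos: [0.4704, 0.1957, 0.033]
ee_rot: [[0.993, -0.116, -0.001], [-0.116, -0.993, -0.0], [-0.0, 0.0, -1.0]]
wrist_force: [-0.2, -0.2, -0.5]
gripper_width: 0.011
gripper_force: 0.0
```

>>> {"method": "move_arm", "body": {
  "targets": "0 0 -0.06 0; 0 0 -0.06 0; 0 0 0 0"
}}

```text
time_s: 5.08
tcp_pos: [0.4706, 0.1959, 0.0303]
ee_rot: [[0.993, -0.116, -0.0], [-0.116, -0.993, -0.0], [-0.0, 0.0, -1.0]]
wrist_force: [0.0, -0.5, 1.1]
gripper_width: 0.007
gripper_force: 0.6
```

```bash
python3 - <<'E'
from station import *
from h import *
c=capture("scene");t=capture("top")
i=cv2.resize(c["image"][200:275,350:450],(400,300),interpolation=cv2.INTER_CUBIC)
j=cv2.resize(t["image"][205:280,200:300],(400,300),interpolation=cv2.INTER_CUBIC)
cv2.imwrite("pics/c5.png",cv2.convertScaleAbs(np.hstack([i,j]),alpha=1.3,beta=10))
E
```

```text
(no output)
```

View pics/c5.png

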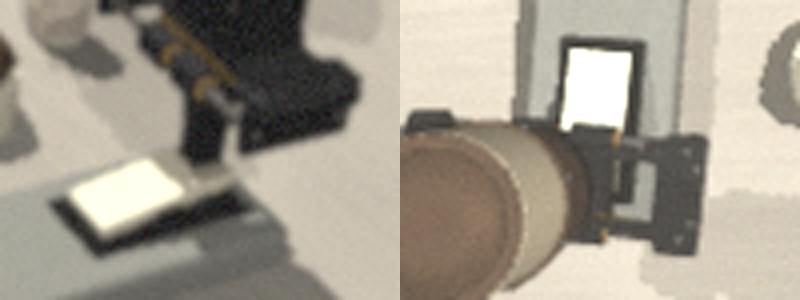

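Left panel: the fingertip is now at the paddle's raised end (about (200,165)), and the force is just beginning to rise. I'll continue in small steps.

>>> {"method": "move_arm", "body": {
  "targets": "0 0 -0.06 0; 0 0 -0.06 0; 0 0 0 0"
}}

```text
time_s: 5.43
tcp_pos: [0.4705, 0.1959, 0.0272]
ee_rot: [[0.993, -0.116, -0.0], [-0.116, -0.993, 0.0], [-0.0, -0.0, -1.0]]
wrist_force: [-0.5, -0.1, 2.9]
gripper_width: 0.001
gripper_force: 0.9
```

>>> {"method": "move_arm", "body": {
  "targets": "0 0 -0.06 0; 0 0 -0.06 0; 0 0 0 0"
}}

```text
time_s: 5.68
tcp_pos: [0.4704, 0.1959, 0.0241]
ee_rot: [[0.993, -0.116, -0.0], [-0.116, -0.993, -0.0], [-0.0, 0.0, -1.0]]
wrist_force: [-1.4, 1.2, 1.9]
gripper_width: 0.006
gripper_force: 0.7
```

>>> {"method": "move_arm", "body": {
  "targets": "0 0 -0.06 0; 0 0 -0.06 0; 0 0 0 0"
}}

```text
time_s: 5.93
tcp_pos: [0.4704, 0.1958, 0.0212]
ee_rot: [[0.993, -0.116, -0.0], [-0.116, -0.993, -0.0], [-0.0, 0.0, -1.0]]
wrist_force: [-2.0, 0.5, 3.3]
gripper_width: 0.002
gripper_force: 1.4
```

>>> {"method": "move_arm", "body": {
  "targets": "0 0 -0.06 0; 0 0 -0.06 0; 0 0 0 0"
}}

```text
time_s: 6.18
tcp_pos: [0.4704, 0.1958, 0.0182]
ee_rot: [[0.993, -0.116, -0.0], [-0.116, -0.993, -0.0], [-0.0, 0.0, -1.0]]
wrist_force: [-2.5, 0.2, 4.3]
gripper_width: 0.004
gripper_force: 2.5
```

>>> {"method": "move_arm", "body": {
  "targets": "0 0 -0.06 0; 0 0 0 0"
}}

```text
time_s: 6.35
tcp_pos: [0.4705, 0.1958, 0.017]
ee_rot: [[0.993, -0.116, -0.0], [-0.116, -0.993, -0.0], [-0.0, 0.0, -1.0]]
wrist_force: [-3.2, 1.0, 7.4]
gripper_width: 0.006
gripper_force: 4.0
```

>>> {"method": "move_arm", "body": {
  "targets": "0 0 -0.06 0; 0 0 0 0"
}}

```text
time_s: 6.52
tcp_pos: [0.4705, 0.1958, 0.0159]
ee_rot: [[0.993, -0.116, -0.0], [-0.116, -0.993, -0.0], [-0.0, 0.0, -1.0]]
wrist_force: [-4.8, 0.1, 10.8]
gripper_width: 0.004
gripper_force: 5.5
```

>>> {"method": "move_arm", "body": {
  "targets": "0 0 0 0; 0 0 0 0; 0 0 0 0; 0 0 0.5 0; 0 0 1 0; 0 0 1 0; 0 0 1 0; 0 0 1 0; 0 0 1 0; 0 0 0.5 0"
}}

```text
time_s: 7.35
tcp_pos: [0.4724, 0.1966, 0.1683]
ee_rot: [[0.993, -0.116, 0.005], [-0.116, -0.993, 0.003], [0.005, -0.003, -1.0]]
wrist_force: [0.9, 0.5, 0.5]
gripper_width: 0.005
gripper_force: 0.0
```

>>> {"method": "move_arm", "body": {
  "targets": "0 -1 0 0; 0 -1 0 0; 0.3 -1 0 0; 0.3 -1 0 0; 0.3 -1 0 0; 0.3 -1 0 0; 0.3 -1 0 0; 0.3 -1 0 0; 0.3 -1 0 0; 0.3 -1 0 0"
}}

```text
time_s: 8.18
tcp_pos: [0.5311, -0.0556, 0.1648]
ee_rot: [[0.993, -0.116, 0.0], [-0.116, -0.993, -0.0], [0.0, 0.0, -1.0]]
wrist_force: [0.4, -0.9, 0.7]
gripper_width: 0.008
gripper_force: 0.0
```

>>> {"method": "move_arm", "body": {
  "targets": "0.5 -1 0 0; 0.5 -1 0 0; 0.5 -1 0 0; 0.5 -1 0 0; 0.5 -1 0 0; 0.4 -0.3 0 0; 0 0 0 0; 0 0 0 0"
}}

```text
time_s: 8.85
tcp_pos: [0.6029, -0.1872, 0.164]
ee_rot: [[0.993, -0.117, -0.001], [-0.117, -0.993, 0.0], [-0.001, -0.0, -1.0]]
wrist_force: [-0.8, 0.3, -0.4]
gripper_width: 0.004
gripper_force: 0.0
```

```bash
python3 - <<'E'
from station import *
from h import *
s=sense();print(s["tcp_pos"],s["wrist_force"])
w=capture("wrist");c=capture("scene");t=capture("top")
F=np.eye(4);F[:3,:3]=s["ee_rot"];F[:3,3]=s["tcp_pos"]
i=cv2.resize(c["image"][200:275,330:430],(400,300),interpolation=cv2.INTER_CUBIC)
j=cv2.resize(w["image"][0:300,120:520],(400,300))
cv2.imwrite("pics/c6.png",cv2.convertScaleAbs(np.hstack([i,j]),alpha=1.3,beta=10))
for b in blobs(w["image"],120,0,520,300,110,100): print(np.round(b[:3],1),ray(w,b[0],b[1],.116,F@w["hand_eye"]).round(4))
E
```

```text
[ 0.60294479 -0.18722502  0.16399359] [-0.83687365  0.28214498 -0.41715896]
[468.7 294.5 393. ] [ 0.496 -0.316  0.116]
[161.3 293.2 378.5] [ 0.5316 -0.0269  0.116 ]
[308.  289.7 129. ] [ 0.5192 -0.1654  0.116 ]
[319.3 203.8 487.5] [ 0.603  -0.1862  0.116 ]
[506.6 190.8 651. ] [ 0.5958 -0.3444  0.116 ]
[506.8 152.6 611. ] [ 0.6286 -0.3423  0.116 ]
[508.1 110.8 616.5] [ 0.6615 -0.341   0.116 ]
[509.2  65.9 612. ] [ 0.694  -0.3394  0.116 ]
[  316.6   119.6 85431. ] [ 0.6724 -0.1923  0.116 ]
```

View pics/c6.png

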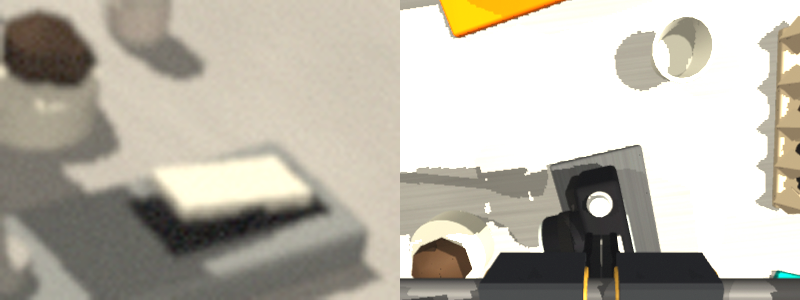

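The left panel shows the paddle now tilted with its gooseneck end up, so the lamp is on. In the right panel the shutter disc is at about (600,206), directly ahead of the fingers, and the wrist ray (0.603, -0.186) agrees with the top view.

>>> {"method": "move_arm", "body": {
  "targets": "0 0.04 -0.8 0; 0 0 -0.8 0; 0 0 -0.7 0; 0 0 -0.4 0; 0 0 0 0; 0 0 0 0"
}}

```text
time_s: 9.5
tcp_pos: [0.6031, -0.1853, 0.0982]
ee_rot: [[0.993, -0.115, -0.0], [-0.115, -0.993, -0.0], [-0.0, 0.0, -1.0]]
wrist_force: [-0.0, 0.0, 1.7]
gripper_width: 0.007
gripper_force: 0.0
```

>>> {"method": "move_arm", "body": {
  "targets": "0 0 -0.06 0; 0 0 -0.06 0; 0 0 0 0"
}}

```text
time_s: 9.75
tcp_pos: [0.6035, -0.1856, 0.0957]
ee_rot: [[0.993, -0.116, 0.002], [-0.116, -0.993, -0.0], [0.002, -0.0, -1.0]]
wrist_force: [-0.5, 1.0, -0.0]
gripper_width: 0.005
gripper_force: 0.0
```

>>> {"method": "move_arm", "body": {
  "targets": "0 0 -0.06 0; 0 0 -0.06 0; 0 0 0 0"
}}

```text
time_s: 10.0
tcp_pos: [0.6029, -0.1856, 0.0917]
ee_rot: [[0.993, -0.116, -0.0], [-0.116, -0.993, 0.0], [-0.0, -0.0, -1.0]]
wrist_force: [-0.4, -0.3, -0.3]
gripper_width: 0.002
gripper_force: 0.0
```

>>> {"method": "move_arm", "body": {
  "targets": "0 0 -0.06 0; 0 0 -0.06 0; 0 0 0 0"
}}

```text
time_s: 10.25
tcp_pos: [0.6028, -0.1856, 0.0884]
ee_rot: [[0.993, -0.116, -0.001], [-0.116, -0.993, 0.0], [-0.001, -0.0, -1.0]]
wrist_force: [0.7, -0.7, -0.9]
gripper_width: 0.008
gripper_force: 0.0
```

>>> {"method": "move_arm", "body": {
  "targets": "0 0 -0.06 0; 0 0 -0.06 0; 0 0 0 0"
}}

```text
time_s: 10.5
tcp_pos: [0.6032, -0.1857, 0.0859]
ee_rot: [[0.993, -0.116, 0.0], [-0.116, -0.993, -0.0], [0.0, 0.0, -1.0]]
wrist_force: [-0.1, 1.2, 2.1]
gripper_width: 0.007
gripper_force: 0.9
```

>>> {"method": "move_arm", "body": {
  "targets": "0 0 -0.06 0; 0 0 0 0"
}}

```text
time_s: 10.67
tcp_pos: [0.6033, -0.1857, 0.0846]
ee_rot: [[0.993, -0.116, 0.0], [-0.116, -0.993, -0.0], [0.0, 0.0, -1.0]]
wrist_force: [-0.0, -0.0, 1.6]
gripper_width: 0.003
gripper_force: 1.4
```

>>> {"method": "move_arm", "body": {
  "targets": "0 0 -0.06 0; 0 0 0 0"
}}

```text
time_s: 10.83
tcp_pos: [0.6033, -0.1857, 0.0832]
ee_rot: [[0.993, -0.116, 0.001], [-0.116, -0.993, -0.0], [0.001, 0.0, -1.0]]
wrist_force: [-1.7, 0.4, 4.2]
gripper_width: 0.005
gripper_force: 2.0
```

>>> {"method": "move_arm", "body": {
  "targets": "0 0 -0.06 0; 0 0 0 0"
}}

```text
time_s: 11.0
tcp_pos: [0.6032, -0.1857, 0.0816]
ee_rot: [[0.993, -0.116, 0.0], [-0.116, -0.993, -0.0], [0.001, 0.0, -1.0]]
wrist_force: [-1.5, 0.3, 4.7]
gripper_width: 0.008
gripper_force: 2.6
```

>>> {"method": "move_arm", "body": {
  "targets": "0 0 -0.06 0; 0 0 0 0; 0 0 0 0"
}}

```text
time_s: 11.25
tcp_pos: [0.6033, -0.1857, 0.0805]
ee_rot: [[0.993, -0.116, 0.001], [-0.116, -0.993, -0.0], [0.001, 0.0, -1.0]]
wrist_force: [-1.9, 1.0, 5.3]
gripper_width: 0.005
gripper_force: 3.0
```

>>> {"method": "move_arm", "body": {
  "targets": "0 0 -0.05 0; 0 0 0 0; 0 0 0 0; 0 0 0 0; 0 0 0.2 0; 0 0 0.4 0; 0 0 0.8 0; 0 0 1 0; 0 0 1 0; 0 0 0 0"
}}

```text
time_s: 12.08
tcp_pos: [0.6062, -0.1865, 0.1695]
ee_rot: [[0.993, -0.115, 0.01], [-0.115, -0.993, -0.002], [0.01, 0.001, -1.0]]
wrist_force: [0.6, 0.8, 1.0]
gripper_width: 0.005
gripper_force: 0.0
```

>>> {"method": "move_arm", "body": {
  "targets": "-0.8 0 0 0; -0.8 0 0 0; -0.8 0.9 0 0; 0 1 0 0; 0 1 0 0; 0 1 0 0; 0 1 0 0; 0 1 0 0; 0 1 0 0; 0 1 0 0"
}}

```text
time_s: 12.92
tcp_pos: [0.5425, 0.0131, 0.1632]
ee_rot: [[0.993, -0.116, -0.001], [-0.116, -0.993, 0.0], [-0.001, -0.0, -1.0]]
wrist_force: [0.8, -0.6, -0.3]
gripper_width: 0.004
gripper_force: 0.0
```

>>> {"method": "move_arm", "body": {
  "targets": "0 1 0 0; 0 1 0 0; 0 1 0 0; 0 1 0 0; 0 1 0 0; 0 1 0 0; 0 1 0 0; 0 0 0 0; 0 0 0 0; 0 0 0 0"
}}

```text
time_s: 13.75
tcp_pos: [0.5426, 0.1865, 0.1631]
ee_rot: [[0.993, -0.116, -0.001], [-0.116, -0.993, -0.0], [-0.001, 0.001, -1.0]]
wrist_force: [-0.3, -0.8, -0.6]
gripper_width: 0.01
gripper_force: 0.0
```

>>> {"method": "move_arm", "body": {
  "targets": "0 0 -0.9 0; 0 0 -0.9 0; 0 0 -0.9 0; 0 0 -0.9 0; 0 0 -0.7 0; 0 0 -0.4 0; 0 0 -0.3 0; 0 0 -0.1 0; 0 0 0 0; 0 0 0 0"
}}

```text
time_s: 14.58
tcp_pos: [0.5438, 0.1871, 0.0371]
ee_rot: [[0.993, -0.116, 0.002], [-0.116, -0.993, 0.001], [0.002, -0.001, -1.0]]
wrist_force: [-0.2, 0.0, -0.0]
gripper_width: 0.003
gripper_force: 0.0
```

>>> {"method": "move_arm", "body": {
  "targets": "0 0 -0.06 0; 0 0 -0.06 0; 0 0 -0.06 0; 0 0 -0.06 0; 0 0 0 0"
}}

```text
time_s: 15.0
tcp_pos: [0.5438, 0.1871, 0.0305]
ee_rot: [[0.993, -0.115, 0.001], [-0.115, -0.993, 0.0], [0.001, -0.001, -1.0]]
wrist_force: [0.0, -0.3, 2.0]
gripper_width: 0.004
gripper_force: 0.8
```

>>> {"method": "move_arm", "body": {
  "targets": "0 0 -0.06 0; 0 0 -0.06 0; 0 0 -0.06 0; 0 0 -0.06 0; 0 0 0 0"
}}

```text
time_s: 15.42
tcp_pos: [0.5433, 0.187, 0.0239]
ee_rot: [[0.993, -0.116, 0.0], [-0.116, -0.993, 0.0], [0.0, -0.0, -1.0]]
wrist_force: [2.0, -0.4, 2.0]
gripper_width: 0.005
gripper_force: 1.1
```

>>> {"method": "move_arm", "body": {
  "targets": "0 0 -0.06 0; 0 0 -0.06 0; 0 0 -0.06 0; 0 0 0 0"
}}

```text
time_s: 15.75
tcp_pos: [0.5436, 0.1871, 0.0196]
ee_rot: [[0.993, -0.116, 0.001], [-0.116, -0.993, 0.0], [0.001, -0.001, -1.0]]
wrist_force: [3.2, -0.2, 3.2]
gripper_width: -0.0
gripper_force: 1.7
```

>>> {"method": "move_arm", "body": {
  "targets": "0 0 -0.06 0; 0 0 -0.03 0; 0 0 0 0"
}}

```text
time_s: 16.0
tcp_pos: [0.5437, 0.1871, 0.0176]
ee_rot: [[0.993, -0.116, 0.001], [-0.116, -0.993, 0.0], [0.001, -0.001, -1.0]]
wrist_force: [2.6, 0.5, 4.9]
gripper_width: 0.001
gripper_force: 2.7
```

>>> {"method": "move_arm", "body": {
  "targets": "0 0 -0.04 0; 0 0 0 0; 0 0 0 0; 0 0 0 0"
}}

```text
time_s: 16.33
tcp_pos: [0.5437, 0.1871, 0.017]
ee_rot: [[0.993, -0.116, 0.001], [-0.116, -0.993, 0.001], [0.001, -0.001, -1.0]]
wrist_force: [2.4, -0.3, 6.6]
gripper_width: 0.005
gripper_force: 3.3
```

At the stop. One small extra push, then straight up, out to the side and a check.

>>> {"method": "move_arm", "body": {
  "targets": "0 0 -0.04 0; 0 0 0 0; 0 0 0 0; 0 0 0.4 0; 0 0 1 0; 0 0 1 0; 0 0 1 0; 0 0 1 0; 0 0 1 0; 0 0 0.6 0"
}}

```text
time_s: 17.17
tcp_pos: [0.5418, 0.1865, 0.167]
ee_rot: [[0.993, -0.116, -0.002], [-0.116, -0.993, 0.0], [-0.002, 0.0, -1.0]]
wrist_force: [-0.3, 0.6, -0.5]
gripper_width: 0.008
gripper_force: 0.0
```

>>> {"method": "move_arm", "body": {
  "targets": "-0.8 0 0 0; -0.8 0 0 0; -0.8 0 0 0; -0.8 0 0 0; -0.8 0 0 0; -0.5 0 0 0; 0 0 0 0; 0 0 0 0; 0 0 0 0; 0 0 0 0"
}}

```text
time_s: 18.0
tcp_pos: [0.431, 0.1869, 0.1651]
ee_rot: [[0.993, -0.116, -0.001], [-0.116, -0.993, -0.0], [-0.001, 0.0, -1.0]]
wrist_force: [0.5, 0.4, -0.6]
gripper_width: 0.006
gripper_force: 0.0
```

```bash
python3 - <<'E'
from station import *
from h import *
c=capture("scene");t=capture("top")
i=cv2.resize(c["image"][200:275,330:430],(400,300),interpolation=cv2.INTER_CUBIC)
j=cv2.resize(t["image"][150:300,220:420],(400,300),interpolation=cv2.INTER_CUBIC)
cv2.imwrite("pics/c7.png",cv2.convertScaleAbs(np.hstack([i,j]),alpha=1.3,beta=10))
for b in blobs(t["image"],362,190,397,240,110): print(np.round(b[:3],1),ray(t,b[0],b[1],.116).round(4))
E
```

```text
[388.5 230.1  54.5] [ 0.511  -0.1966  0.116 ]
[385.2 213.8  81.5] [ 0.5548 -0.1895  0.116 ]
[383.1 196.4  36. ] [ 0.6016 -0.1858  0.116 ]
```

View pics/c7.png

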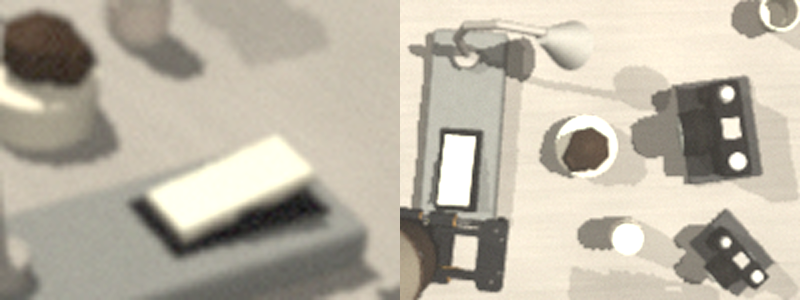

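The left panel shows the paddle back with its far end up, so the lamp is off. The camera discs have not moved, and the rock and jar are in place. Handing in.

```bash
python3 -c "
from station import *
print(finish_job())"
```

```text
the job is handed in; nothing more can be done
None
```

I switched the lamp on, pressed the shutter while it was lit, switched the lamp off and handed the job in; the last images show the rocker off and the camera, rock and jar unmoved, but the hand-in returned no verdict.

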